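# Draw the telescoping snow brush out to its second stop and hold it

## Task

Get the telescoping snow brush in the bracket ready for the car: press the red release button on its collar all the way down and let it come up again, then take the dark ribbed handle and pull it straight out, past the click of the first stop, to the second stop at full length. Finish while still holding the handle there, because a spring inside draws it back if you let go; leave everything else on the ledge where it is.

Things in the scene. Friction and masses are not known exactly. Their poses are not given: they have to be found in the camera images.
- snow_brush: Snow brush clamped in a fixed steel bracket; never moves. Origin on the ledge below the red button; z up; handle pulls out to -y; tube axis along y, 65 mm high. Black collar 44 mm wide, y -30 to 30 mm, top 86 mm. To +y: outer tube (32 mm diameter), two chrome clips (top 90 mm), orange brush head to y = 350 mm. Bracket plate 90 mm wide, 8 mm thick, y -30 to 230 mm.
- release_top (a point): Centre of the top of the red push button on the collar, 26 mm diameter, 108 mm above the ledge, standing 10 mm out of a grey round housing of 42 mm diameter (top at 98 mm). It is pressed straight down; spring force 1.5 N at first, 5 N fully down.
- release (a joint): Travel of the button in m: 0 up, 0.006 fully down; springs back up when let go. From about 0.004 it frees the handle, which springs out about 30 mm by itself in about half a second and needs the button no more. Without the press the handle is locked.
- handle_mid (a point): Middle of the dark ribbed handle: 32 to 34 mm diameter, 92 mm long along y, axis 65 mm above the bare ledge. Outer end: orange flange, 42 mm diameter, 12 mm thick, from 45 mm off this point. Locked, it lies 82 mm along -y from the button. Moves with the handle; axes parallel to the snow brush's, so it pulls out to its own -y.
- handle (a joint): How far the handle is out, in m: about 0 locked, about 0.03 once sprung out after the press, 0.075 first stop (a click, about 3 N more to pull through), 0.140 second stop (rigid end). A spring draws it back to about 0.03 at about 45 N/m: 2 N at the first stop, 5 N at the second.
- canister_mid (a point): Bystander: aluminium screw-top canister, 86 mm diameter, 204 mm high; its centre.
- shoe_brush_mid (a point): Bystander: beechwood shoe brush, 50 x 160 x 42 mm, long along its y; its centre.
- polish_tin_mid (a point): Bystander: round steel polish tin, 80 mm diameter, 25 mm high; its centre.
- ice_scraper_mid (a point): Bystander: orange ice scraper lying flat, 90 x 177 x 16 mm, long along its y; its centre.

How it is judged:
By the outcome, as a careful person would: the job done as asked, in the order asked, and still so for the second after the job is handed in, while the arm keeps its last pose, push and grip.
It also fails if it takes over 40 s, if anything falls off the work surface, if the arm or the gripper's body presses on something with over 40 N, if the wrist force passes 120 N, or if a joint passes its speed limit or range.

## Robot

A 6-joint arm with a two-finger parallel gripper is mounted at the origin on the work surface. World frame = base frame: x ahead of the robot, y to its left, z up, the work surface at z = 0. Lengths are in m, angles in rad, forces in N, time in s.
With the tool pointing down it reaches from about 0.375 to 0.975 m from the base axis. Payload 3.8 kg.
Tool frame: the origin (TCP) lies on the centre line of the jaws, within the pads' length; the fingertips stand 14 mm ahead of it and the grasp point (between the pads) lies 5 mm behind it; x points along the fingers, y is the direction in which the jaws open and shut, and the axes are right-handed (so a half turn about x gives the same grasp; the last joint's range is limited). The gripper opens to 85 mm and grips with 20 to 120 N. Pads are 22 mm wide; open, the fingers measure 114 mm over their backs; the gripper's body (76 mm by 85 mm) begins 54 mm behind the grasp point. The pads swing forward as they close: fully open they stand 13 mm farther back than shut.
Start: joints at [-1.263, 0.264, 1.604, -0, 1.274, -0.037], TCP at [0.228, -0.635, 0.245] pointing down, gripper open.
Joint ranges: [-2.63, 2.63], [-0.94, 2.18], [0.31, 2.57], [-1.31, 4.45], [0, 2.66], [-2.55, 2.55]. Speed limits (rad/s): [2.57, 2.57, 3.14, 3.14, 3.14, 3.14].

## Interface

Orientations are given as a rotation vector (axis times angle).
In Python, from workcell import bot gives the robot as it stands.
- The arm moves only by the shell command python3 -m creep 'ROWS' [FORCE]. ROWS is JSON, a list of rows, each an object with "grip": the finger opening in cm, from 0 to 8.54; "dp": the shift along the tool's x, y, z in cm, a list of three; "rotation": the turn, a rotation vector about the tool's x, y, z in rad, a list of three. A call has 1 to 5 rows; each row is the pose to reach, as a shift and turn from the pose commanded when the call began, along the tool's axes at that moment; what a row does not reach only later rows make up. A row lasts 1/12 s, in which the tool goes at most 41.7 mm and 7.16 degrees, less where a joint would pass 70% of its speed; a pose out of reach is approached as far as the arm can. A call with a gripper value outside its range is refused whole. The fingers move at their own pace and stop on an object; FORCE is the grip in N (left out, the last holds). Time passes only in rows, so rows that repeat a pose let the fingers close. It gives the time, the measured TCP pose, the force and the opening at its end, in the units of the state.
- bot.read_state(): the state, without advancing time (a new reading comes with each control period).
- bot.read_camera(name): name is "scene" or "top" or "wrist"; returns (picture, depth): 400x640x3 uint8, red, green, blue; 400x640 float32, m along the optical axis (not along the pixel's ray), 0 where there is no reading.
- bot.get_calibration(name): a dict with "fx", "fy", "cx", "cy" (pixels), "rvec" (rotation vector, rad) and "tvec" (3), from world to camera coordinates, as OpenCV has them. Camera axes: x right, y down, z forward; pixel columns grow to the right and rows downward; lengths in m; the calibration is good to about 2 mm. A picture is of the moment at which its call begins: read the wrist's pose just before it. get_calibration takes no time and is no camera call; for the wrist camera it gives the pose at the moment of the call.
- bot.finish_job(): hands the job in, once; it reports no verdict.
The state is a dict: "time": time; "q": joint angles; "joint_vel": joint speeds; "joint_torque": joint torques, N m; "tool_pos": TCP position; "tcp_rot": TCP orientation; "wrist_force": force on the tool from outside, world axes, zero at the start; "torque": the same for the moment, N m; "width": opening from 0.0 (shut) to 1.0 (fully open).
Only numpy, scipy, OpenCV 4.12 (cv2) and the standard library are available. Lean on these libraries where they do the work, as an engineer would, in place of code of your own. Each camera call takes 0.05 s, during which the arm holds its last target.

## Working session

There is one attempt and no reset: what is moved stays moved. The work goes in short steps, Python scripts to look and compute and a shell command to move; the robot and the scene stay as the last step left them, time stands still between calls to the robot, and variables do not carry over. Pictures are saved under pics/ and viewed, and the job is handed in when it is done.

```bash
ls; mkdir -p pics
python3 - <<'E'
from workcell import bot
import cv2,numpy as np
s=bot.read_state(); print(s)
for n in("scene","top"):
    im,d=bot.read_camera(n); cv2.imwrite(f"pics/{n}0.png",im[:,:,::-1]); np.savez(f"pics/{n}0.npz",im=im,d=d); print(n,bot.get_calibration(n))
E
```

```text
pics
{'time': 0.0, 'q': array([-1.26291315e+00,  2.64733301e-01,  1.60540725e+00, -3.78132658e-06,
        1.27366227e+00, -3.68819138e-02]), 'joint_vel': array([-0.00077823,  0.00036893, -0.00054993,  0.00072726,  0.00080723,
        0.00137933]), 'joint_torque': array([ 2.21355345e-03, -5.15109909e+01, -3.67311502e+01,  9.26087819e-05,
        1.29774614e-02,  7.59644678e-06]), 'tool_pos': array([ 0.22792877, -0.63460544,  0.24395739]), 'tcp_rot': array([ 2.03471747,  0.35658262, -2.0353416 ]), 'wrist_force': array([ 0.38386244,  0.1024165 , -0.39197278]), 'torque': array([-0.06817722,  0.05011953,  0.02801261]), 'width': 0.9989179875454635}
scene {'fx': 518.2511327026245, 'fy': 518.2511327026245, 'cx': 322.85152147802495, 'cy': 192.329422793829, 'rvec': array([ 1.20090979,  2.53416184, -0.76579808]), 'tvec': array([ 0.50427695, -0.26689141,  1.64224235])}
top {'fx': 484.6829355052079, 'fy': 484.6829355052079, 'cx': 314.1916538865452, 'cy': 202.12269104528096, 'rvec': array([ 2.18064112, -2.22277205,  0.07821978]), 'tvec': array([-0.14848434,  0.59193648,  1.30207446])}
```

View pics/scene0.png

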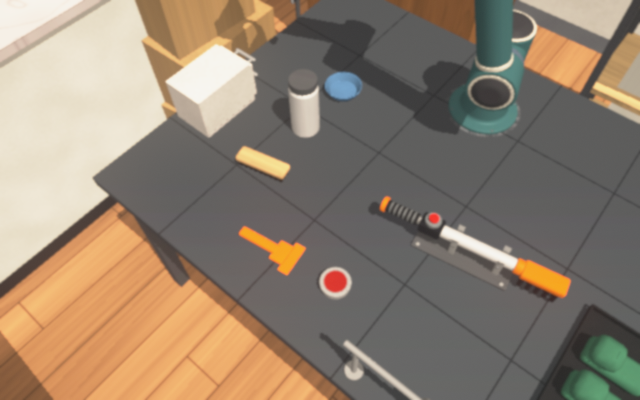

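View pics/top0.png

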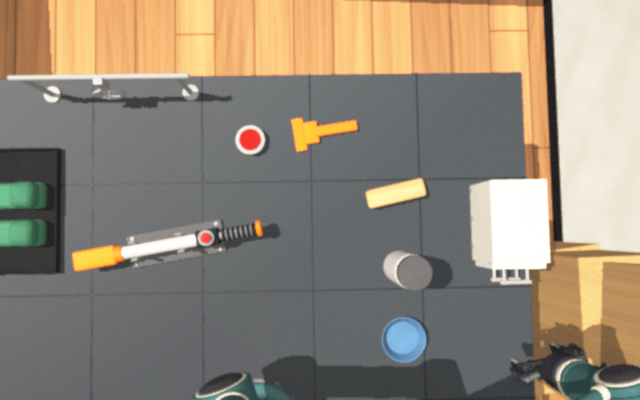

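The top view shows the button at (206,238), the flange at (258,229) and the head end near (75,260). The other red disc, at (250,139), is the polish tin. In the scene view the button is at (433,220) and the flange at (386,204).

```bash
cat > h.py <<'E'
import cv2,numpy as np
from scipy.spatial.transform import Rotation as R
def ray(c,uv):
    Rm=R.from_rotvec(c['rvec']).as_matrix(); o=-Rm.T@c['tvec']
    d=Rm.T@np.array([(uv[0]-c['cx'])/c['fx'],(uv[1]-c['cy'])/c['fy'],1]); return o,d
def onz(c,uv,z):
    o,d=ray(c,uv); return o+d*(z-o[2])/d[2]
def cross(r1,r2):
    (o1,d1),(o2,d2)=r1,r2
    t=np.linalg.lstsq(np.c_[d1,-d2],o2-o1,rcond=None)[0]
    a,b=o1+t[0]*d1,o2+t[1]*d2
    return (a+b)/2,np.linalg.norm(a-b)
def blobs(im,kind,minA=8):
    h=cv2.cvtColor(im,cv2.COLOR_RGB2HSV); H,S,V=h[...,0],h[...,1],h[...,2]
    if kind=='red': m=((H<5)|(H>172))&(S>150)&(V>90)
    elif kind=='orange': m=(H>7)&(H<17)&(S>190)&(V>150)
    n,l,st,ce=cv2.connectedComponentsWithStats(m.astype(np.uint8))
    return [(ce[i].round(2),st[i]) for i in range(1,n) if st[i][4]>=minA]
E
python3 - <<'E'
from h import *
from workcell import bot
C={n:bot.get_calibration(n) for n in('scene','top')}
for n in C:
    z=np.load(f'pics/{n}0.npz')
    for k in('red','orange'):
        for b in blobs(z['im'],k): print(n,k,b[0],b[1],onz(C[n],b[0],.108 if k=='red' else .065).round(4), z['d'][int(b[0][1]),int(b[0][0])])
E
```

```text
scene red [433.54 217.82] [429 214  10   9  72] [0.5022 0.1216 0.108 ] 1.2995375
scene red [334.99 281.03] [325 271  21  21 338] [0.7912 0.0369 0.108 ] 1.2956694
scene orange [384.   204.29] [380 197  10  14  45] [ 0.5237 -0.0109  0.065 ] 1.3545936
scene orange [260.26 246.88] [240 228  41  40  80] [ 0.8232 -0.1788  0.065 ] 1.3706344
scene orange [524.5  261.18] [519 259  13   5  22] [0.4401 0.3545 0.065 ] 1.2603177
scene orange [536.81 283.1 ] [514 267  52  30 216] [0.474  0.4046 0.065 ] 1.2353733
scene orange [283.   271.56] [279 269   9   5   9] [ 0.8374 -0.0889  0.065 ] 1.334009
scene orange [564.5 277.5] [561 276   8   4   8] [0.4187 0.4495 0.065 ] 1.2407824
top red [249.57 139.12] [240 130  20  20 312] [0.7479 0.0032 0.108 ] 1.3135483
top red [205.29 237.52] [201 234   9   8  63] [0.5    0.1175 0.108 ] 1.223572
top orange [338.98 131.63] [318 122  40  18  57] [ 0.772  -0.2282  0.065 ] 1.3302754
top orange [258.48 229.24] [255 221   7  15  46] [ 0.5182 -0.0121  0.065 ] 1.244756
top orange [115.45 246.82] [112 246   8   3  11] [0.48   0.3587 0.065 ] 1.2548128
top orange [113.19 262.15] [ 98 258  25   9  47] [0.4405 0.3645 0.065 ] 1.2461909
```

```bash
cat >> h.py <<'E'
def target(psi,flip=1):
    a=np.array([0,0,-1.]); y=flip*np.array([np.cos(psi),np.sin(psi),0]); return np.c_[a,y,np.cross(a,y)]
def plan(bot,pos,psi,flip):
    s=bot.read_state(); T=R.from_rotvec(s['tcp_rot']).as_matrix(); G=target(psi,flip)
    rv=R.from_matrix(T.T@G).as_rotvec()
    print('t',round(s['time'],2),'dp cm',(T.T@(np.array(pos)-s['tool_pos'])*100).round(2),'rot',rv.round(3),'F',s['wrist_force'].round(1),'w',round(s['width'],3),'pos',s['tool_pos'].round(4),'q',s['q'].round(2))
E
python3 - <<'E'
from h import *
from workcell import bot
C={n:bot.get_calibration(n) for n in('scene','top')}
print(cross(ray(C['scene'],[433.54,217.82]),ray(C['top'],[205.29,237.52])))
print(cross(ray(C['scene'],[384,204.29]),ray(C['top'],[258.48,229.24])))
s=bot.read_state(); print(R.from_rotvec(s['tcp_rot']).as_matrix().round(3))
w=bot.get_calibration('wrist'); Rm=R.from_rotvec(w['rvec']).as_matrix();print('cam',-Rm.T@w['tvec'],Rm.round(2))
for f in(1,-1): plan(bot,[.51,.06,.25],.145,f)
E
```

```text
(array([0.49932873, 0.1196472 , 0.10197525]), np.float64(0.0021579134867264708))
(array([ 0.51884575, -0.0122659 ,  0.05746571]), np.float64(0.0021530137399648672))
[[-0.001  0.338 -0.941]
 [ 0.002 -0.941 -0.338]
 [-1.    -0.002 -0.   ]]
cam [ 0.29912344 -0.60795025  0.37348363] [[ 0.34 -0.94 -0.  ]
 [-0.9  -0.32  0.3 ]
 [-0.28 -0.1  -0.95]]
t 0.1 dp cm [ -0.47 -55.84 -50.02] rot [-1.371 -0.002  0.002] F [0.7 0.  0.1] w 1.001 pos [ 0.228  -0.6346  0.2441] q [-1.26  0.26  1.61  0.    1.27 -0.04]
t 0.1 dp cm [ -0.47 -55.84 -50.02] rot [1.771 0.002 0.002] F [0.7 0.  0.1] w 1.001 pos [ 0.228  -0.6346  0.2441] q [-1.26  0.26  1.61  0.    1.27 -0.04]
```

```bash
python3 -m creep '[{"grip":0,"dp":[-1.6,-2.7,-2.4],"rotation":[-0.11,0,0]},{"grip":0,"dp":[-3.2,-5.4,-4.8],"rotation":[-0.22,0,0]},{"grip":0,"dp":[-4.8,-8.1,-7.2],"rotation":[-0.33,0,0]},{"grip":0,"dp":[-6.4,-10.8,-9.6],"rotation":[-0.44,0,0]},{"grip":0,"dp":[-8,-13.5,-12],"rotation":[-0.55,0,0]}]' 60
python3 - <<'E'
from h import *
from workcell import bot
plan(bot,[.51,.06,.30],.145,1)
E
```

```text
time: 0.52
tool_pos: [0.2955, -0.4658, 0.3251]
tcp_rot: [1.684, 0.815, -1.684]
wrist_force: [1.0, 0.1, 0.4]
width: 0.3
t 0.52 dp cm [  2.57 -15.9  -54.51] rot [-0.816 -0.001  0.001] F [1.  0.1 0.4] w 0.3 pos [ 0.2955 -0.4658  0.3251] q [-1.05 -0.01  1.76  0.    1.39 -0.38]
```

```bash
python3 -m creep '[{"grip":0,"dp":[0,-1.1,-3.8],"rotation":[-0.11,0,0]},{"grip":0,"dp":[0,-2.2,-7.6],"rotation":[-0.22,0,0]},{"grip":0,"dp":[0,-3.3,-11.4],"rotation":[-0.33,0,0]},{"grip":0,"dp":[0,-4.4,-15.2],"rotation":[-0.44,0,0]},{"grip":0,"dp":[0,-5.5,-19],"rotation":[-0.55,0,0]}]' 60
python3 - <<'E'
from h import *
from workcell import bot
plan(bot,[.51,.06,.30],.145,1)
E
```

```text
time: 0.93
tool_pos: [0.3714, -0.2831, 0.3249]
tcp_rot: [1.298, 1.15, -1.298]
wrist_force: [1.6, -0.7, 0.2]
width: -0.002
t 0.93 dp cm [  2.5    9.61 -35.73] rot [-0.266 -0.     0.   ] F [ 1.6 -0.7  0.2] w -0.002 pos [ 0.3714 -0.2831  0.3249] q [-0.7  -0.18  1.92  0.    1.4  -0.58]
```

```bash
python3 -m creep '[{"grip":0,"dp":[0.5,1,-3.7],"rotation":[-0.066,0,0]},{"grip":0,"dp":[1,2,-7.4],"rotation":[-0.133,0,0]},{"grip":0,"dp":[1.5,3,-11.1],"rotation":[-0.2,0,0]},{"grip":0,"dp":[2,4,-14.8],"rotation":[-0.266,0,0]},{"grip":0,"dp":[2.5,5,-18.5],"rotation":[-0.266,0,0]}]' 60
python3 - <<'E'
from h import *
from workcell import bot
plan(bot,[.51,.06,.30],.145,1)
E
```

```text
time: 1.35
tool_pos: [0.4443, -0.1058, 0.2998]
tcp_rot: [1.103, 1.273, -1.103]
wrist_force: [0.0, -0.9, -0.5]
width: -0.0
t 1.35 dp cm [ -0.02   8.87 -15.48] rot [-0.002  0.     0.   ] F [ 0.  -0.9 -0.5] w -0.0 pos [ 0.4443 -0.1058  0.2998] q [-0.29 -0.19  1.97 -0.    1.36 -0.43]
```

```bash
python3 -m creep '[{"grip":0,"dp":[0,2.2,-3.4],"rotation":[0,0,0]},{"grip":0,"dp":[0,4.4,-6.8],"rotation":[0,0,0]},{"grip":0,"dp":[0,6.6,-10.2],"rotation":[0,0,0]},{"grip":0,"dp":[0,8.8,-13],"rotation":[0,0,0]},{"grip":0,"dp":[0,8.9,-13],"rotation":[0,0,0]}]' 60
python3 - <<'E'
from h import *
from workcell import bot
plan(bot,[.51,.06,.30],.145,1)
c=bot.get_calibration('wrist');im,d=bot.read_camera('wrist')
cv2.imwrite('pics/w1.png',im[:,:,::-1]);np.savez('pics/w1.npz',im=im,d=d,**c)
for k in('red','orange'):
    for b in blobs(im,k,40): print(k,b[0],b[1],onz(c,b[0],.108 if k=='red' else .065).round(4), d[int(b[0][1]),int(b[0][0])])
E
```

```text
time: 1.77
tool_pos: [0.516, 0.0386, 0.2997]
tcp_rot: [1.104, 1.276, -1.1]
wrist_force: [-1.7, -0.4, -0.0]
width: -0.001
t 1.77 dp cm [-0.02 -0.28 -2.21] rot [ 0.    -0.003 -0.001] F [-1.7 -0.4 -0. ] w -0.001 pos [0.516  0.0386 0.2997] q [ 0.02 -0.07  1.87  0.    1.34 -0.12]
red [314.02  89.96] [302  74  26  28 444] [0.4995 0.12   0.108 ] 0.30498847
red [511.54 209.19] [ 489  188   46   43 1540] [0.7105 0.0366 0.108 ] 0.4241934
```

View pics/w1.png

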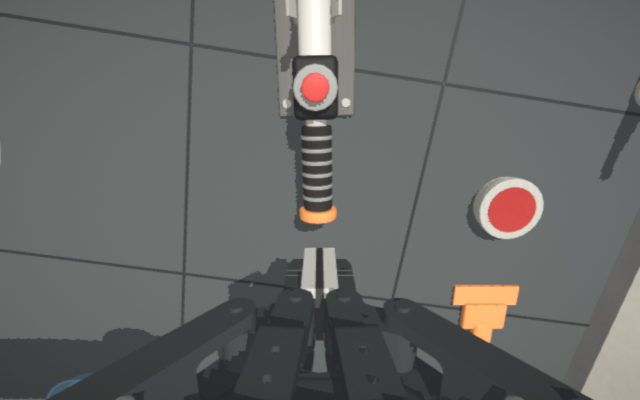

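The wrist view shows the button at (314,88), the ribbed handle running from rows 125 to 210 at columns 303–332, the orange flange at (318,214) and the tube centre near (314,30).

Run:
```python
from h import *
from workcell import bot
z=np.load('pics/w1.npz');im=z['im'];c={k:z[k] for k in('fx','fy','cx','cy','rvec','tvec')}
h=cv2.cvtColor(im,cv2.COLOR_RGB2HSV)
m=((h[...,0]>3)&(h[...,0]<20)&(h[...,1]>150)&(h[...,2]>120)); m[:190]=0;m[230:]=0;m[:,:280]=0;m[:,360:]=0
v,u=np.nonzero(m);print('flange',u.min(),u.max(),v.min(),v.max(),u.mean())
pf=onz(c,[(u.min()+u.max())/2,207],.065); print(pf)
pts=[]
for r in range(5,50,5):
    w=np.nonzero((im[r,290:345].min(1)>150))[0]+290; 
    p=onz(c,[(w.min()+w.max())/2,r],.065); pts.append(p); print(r,w.min(),w.max(),p.round(4))
b=onz(c,[314.02,89.96],.108)
for p in pts+[pf]:
    e=p-b; s=np.sign(e[1]); print(np.arctan2(-s*e[0],s*e[1]).round(3))
plan(bot,[b[0],b[1],.15],.145,1)
```

```text
flange 300 335 206 221 312.6198347107438
[ 0.52025751 -0.00304823  0.065     ]
5 290 341 [0.4893 0.1973 0.065 ]
10 290 341 [0.4899 0.1931 0.065 ]
15 290 330 [0.4853 0.188  0.065 ]
20 298 329 [0.4892 0.1843 0.065 ]
25 299 330 [0.4908 0.1801 0.065 ]
30 299 330 [0.4914 0.1757 0.065 ]
35 299 330 [0.492  0.1714 0.065 ]
40 299 330 [0.4927 0.1669 0.065 ]
45 299 330 [0.4933 0.1625 0.065 ]
0.131
0.13
0.205
0.158
0.143
0.143
0.144
0.144
0.144
0.167
t 1.82 dp cm [14.96 -0.31 -8.52] rot [-0.    -0.001  0.001] F [-0.5 -0.7 -0.6] w 0.002 pos [0.515  0.0361 0.2995] q [ 0.02 -0.07  1.87  0.    1.34 -0.12]
```

```bash
python3 -m creep '[{"grip":0,"dp":[2,-0.3,-3.5],"rotation":[0,0,0]},{"grip":0,"dp":[5,-0.3,-6.8],"rotation":[0,0,0]},{"grip":0,"dp":[9,-0.3,-8.5],"rotation":[0,0,0]},{"grip":0,"dp":[13,-0.3,-8.5],"rotation":[0,0,0]},{"grip":0,"dp":[15,-0.3,-8.5],"rotation":[0,0,0]}]' 60; python3 -m creep '[{"grip":0,"dp":[0,0,0],"rotation":[0,0,0]},{"grip":0,"dp":[0,0,0],"rotation":[0,0,0]}]'
python3 - <<'E'
from h import *
from workcell import bot
plan(bot,[.4995,.120,.116],.15,1)
c=bot.get_calibration('wrist');im,d=bot.read_camera('wrist')
cv2.imwrite('pics/w2.png',im[:,:,::-1])
im,d=bot.read_camera('scene')
cv2.imwrite('pics/s2.png',cv2.resize(im[120:320,330:590,::-1],None,fx=3,fy=3))
E
```

```text
time: 2.23
tool_pos: [0.4958, 0.1165, 0.1456]
tcp_rot: [1.101, 1.276, -1.11]
wrist_force: [-0.5, -0.6, -0.0]
width: -0.005
time: 2.4
tool_pos: [0.4978, 0.1159, 0.1489]
tcp_rot: [1.103, 1.274, -1.11]
wrist_force: [1.4, -0.4, -0.2]
width: 0.003
t 2.4 dp cm [ 3.29  0.24 -0.39] rot [-0.011  0.001  0.004] F [ 1.4 -0.4 -0.2] w 0.003 pos [0.4978 0.1159 0.1489] q [ 0.18  0.04  2.05 -0.    1.06  0.04]
```

View pics/w2.png

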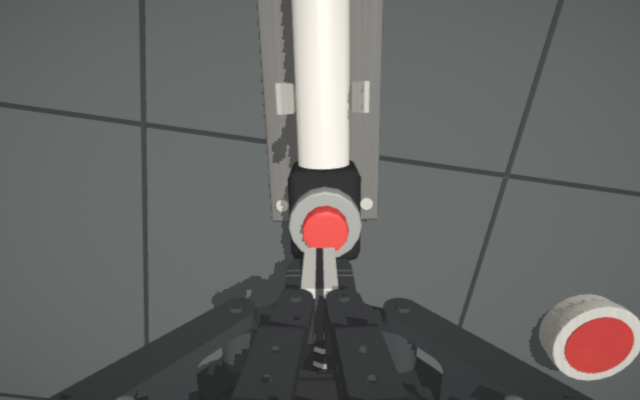

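View pics/s2.png

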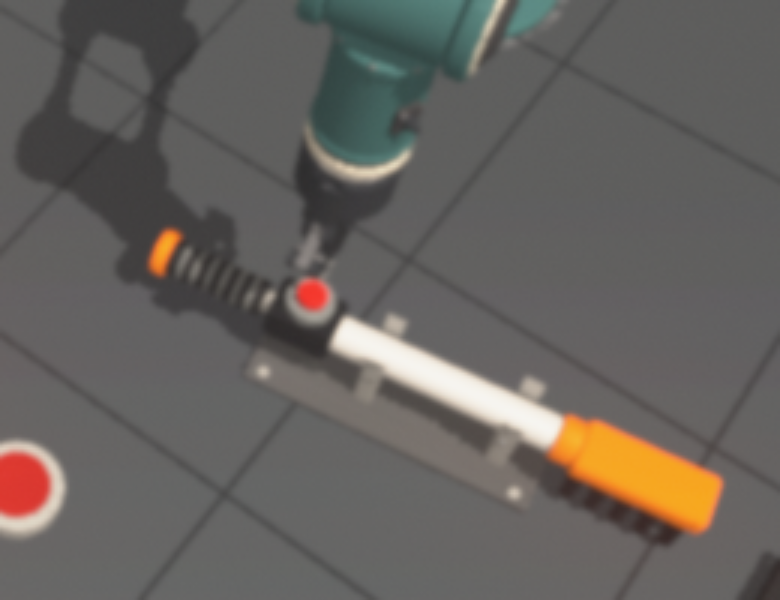

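The wrist view shows the button at (326,230), just ahead of the closed tips at (320,250). Next I'll take the button fix once more from this closer view.

Run:
```python
from h import *
from workcell import bot
im=cv2.imread('pics/w2.png')[:,:,::-1].copy();c=bot.get_calibration('wrist')
for b in blobs(im,'red',100): print(b, onz(c,b[0],.108))
# button circle: width row
T=R.from_rotvec(bot.read_state()['tcp_rot']).as_matrix();tip=bot.read_state()['tool_pos']+.014*T[:,0]
Rm=R.from_rotvec(c['rvec']).as_matrix();p=Rm@tip+c['tvec'];print('tip px',p[0]/p[2]*c['fx']+c['cx'],p[1]/p[2]*c['fy']+c['cy'])
```

```text
(array([324.8 , 228.24]), array([ 303,  206,   45,   44, 1508], dtype=int32)) [0.50312581 0.12453913 0.108     ]
(array([598.73, 344.74]), array([ 565,  318,   68,   54, 2793], dtype=int32)) [0.68217052 0.07127742 0.108     ]
tip px 319.08674493692706 267.3832920714693
```

```bash
python3 -m creep '[{"grip":0,"dp":[0.5,0.3,-0.55],"rotation":[0,0,0]},{"grip":0,"dp":[1.4,0.3,-0.55],"rotation":[0,0,0]},{"grip":0,"dp":[2.3,0.3,-0.55],"rotation":[0,0,0]},{"grip":0,"dp":[2.3,0.3,-0.55],"rotation":[0,0,0]}]'; python3 -m creep '[{"grip":0,"dp":[0.3,0,0],"rotation":[0,0,0]},{"grip":0,"dp":[0.5,0,0],"rotation":[0,0,0]},{"grip":0,"dp":[0.5,0,0],"rotation":[0,0,0]}]'
python3 - <<'E'
from h import *
from workcell import bot
plan(bot,[.4995,.120,.116],.15,1)
E
```

```text
time: 2.83
tool_pos: [0.5005, 0.1227, 0.1256]
tcp_rot: [1.104, 1.274, -1.107]
wrist_force: [-0.2, 0.9, -0.5]
width: 0.002
time: 3.08
tool_pos: [0.5015, 0.123, 0.122]
tcp_rot: [1.105, 1.272, -1.106]
wrist_force: [-0.6, 0.6, 0.5]
width: -0.004
t 3.08 dp cm [ 0.6  -0.24  0.26] rot [-0.01  0.    0.  ] F [-0.6  0.6  0.5] w -0.004 pos [0.5015 0.123  0.122 ] q [ 0.19  0.08  2.06 -0.    1.    0.05]
```

```bash
python3 -m creep '[{"grip":0,"dp":[0.2,0,0],"rotation":[0,0,0]},{"grip":0,"dp":[0.2,0,0],"rotation":[0,0,0]}]';python3 -m creep '[{"grip":0,"dp":[0.2,0,0],"rotation":[0,0,0]},{"grip":0,"dp":[0.2,0,0],"rotation":[0,0,0]}]'; python3 -m creep '[{"grip":0,"dp":[0.15,0,0],"rotation":[0,0,0]},{"grip":0,"dp":[0.15,0,0],"rotation":[0,0,0]}]'
```

```text
time: 3.25
tool_pos: [0.5017, 0.123, 0.1204]
tcp_rot: [1.106, 1.272, -1.105]
wrist_force: [-1.1, -0.7, 1.9]
width: 0.002
time: 3.42
tool_pos: [0.5018, 0.123, 0.1184]
tcp_rot: [1.106, 1.272, -1.105]
wrist_force: [-1.1, -0.4, 3.8]
width: 0.001
time: 3.58
tool_pos: [0.5018, 0.123, 0.1169]
tcp_rot: [1.106, 1.272, -1.105]
wrist_force: [-1.5, 0.1, 3.5]
width: -0.0
```

```bash
python3 -m creep '[{"grip":0,"dp":[0.1,0,0],"rotation":[0,0,0]},{"grip":0,"dp":[0.1,0,0],"rotation":[0,0,0]}]';python3 -m creep '[{"grip":0,"dp":[0.1,0,0],"rotation":[0,0,0]},{"grip":0,"dp":[0.1,0,0],"rotation":[0,0,0]}]'
```

```text
time: 3.75
tool_pos: [0.5018, 0.123, 0.1161]
tcp_rot: [1.106, 1.272, -1.105]
wrist_force: [-2.3, 0.2, 5.4]
width: 0.001
time: 3.92
tool_pos: [0.5019, 0.123, 0.1159]
tcp_rot: [1.106, 1.272, -1.105]
wrist_force: [-4.0, -1.1, 10.0]
width: 0.002
```

```bash
python3 -m creep '[{"grip":0,"dp":[0.05,0,0],"rotation":[0,0,0]},{"grip":0,"dp":[0.05,0,0],"rotation":[0,0,0]}]';python3 -m creep '[{"grip":0,"dp":[-0.6,0,0],"rotation":[0,0,0]},{"grip":0,"dp":[-2,0,0],"rotation":[0,0,0]},{"grip":0,"dp":[-5,0,0],"rotation":[0,0,0]},{"grip":8.5,"dp":[-8,0,0],"rotation":[0,0,0]},{"grip":8.5,"dp":[-11,0,0],"rotation":[0,0,0]}]'
python3 - <<'E'
from h import *
from workcell import bot
c=bot.get_calibration('wrist');im,d=bot.read_camera('wrist')
cv2.imwrite('pics/w3.png',im[:,:,::-1]);np.savez('pics/w3.npz',im=im,d=d,**c)
im,d=bot.read_camera('top'); ct=bot.get_calibration('top')
for b in blobs(im,'orange')+blobs(im,'red'): print(b[0],onz(ct,b[0],.065).round(4))
p=np.array([.5005,.1215,0])+.112*np.array([np.sin(.15),-np.cos(.15),0])
plan(bot,[p[0],p[1],.06],.15,1)
E
```

```text
time: 4.08
tool_pos: [0.5019, 0.123, 0.1159]
tcp_rot: [1.106, 1.272, -1.105]
wrist_force: [-5.2, -1.4, 12.5]
width: 0.003
time: 4.5
tool_pos: [0.501, 0.1229, 0.2243]
tcp_rot: [1.105, 1.273, -1.107]
wrist_force: [0.4, -0.2, -0.5]
width: 0.275
[336.77 132.4 ] [ 0.77   -0.2223  0.065 ]
[267.94 227.92] [ 0.5212 -0.0368  0.065 ]
[249.59 139.12] [0.7559 0.0081 0.065 ]
[205.35 237.5 ] [0.4995 0.1263 0.065 ]
t 4.6 dp cm [16.99 -0.59 11.36] rot [-0.01  -0.001 -0.011] F [ 0.3 -0.3  0.4] w 0.449 pos [0.5054 0.1237 0.2301] q [ 0.19 -0.03  1.96  0.    1.2   0.05]
```

View pics/w3.png

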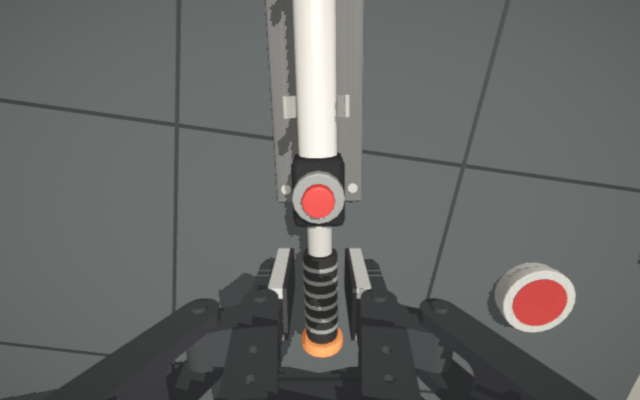

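The handle has sprung out: in the wrist view it spans rows 250–335 at column 320, with the flange at (322,342). The button at (318,201) is back up. Next I'll move over the handle.

```bash
python3 -m creep '[{"grip":8.5,"dp":[0,0,3.5],"rotation":[-0.01,0,0]},{"grip":8.5,"dp":[0,0,7],"rotation":[-0.01,0,0]},{"grip":8.5,"dp":[2,0,10],"rotation":[-0.01,0,0]},{"grip":8.5,"dp":[4,0,11.2],"rotation":[-0.01,0,0]},{"grip":8.5,"dp":[6,0,11.2],"rotation":[-0.01,0,0]}]'; python3 -m creep '[{"grip":8.5,"dp":[0,0,0],"rotation":[0,0,0]},{"grip":8.5,"dp":[0,0,0],"rotation":[0,0,0]},{"grip":8.5,"dp":[0,0,0],"rotation":[0,0,0]}]'
python3 - <<'E'
from h import *
from workcell import bot
plan(bot,[.517,.0107,.06],.15,1)
c=bot.get_calibration('wrist');im,d=bot.read_camera('wrist')
cv2.imwrite('pics/w4.png',im[:,:,::-1]);np.savez('pics/w4.npz',im=im,d=d,**c)
for r in (5,20,30,40):
    w=np.nonzero((im[r,290:345].min(1)>150))[0]+290; 
    if len(w): print(r,w.min(),w.max(),onz(c,[(w.min()+w.max())/2,r],.065).round(4))
for b in blobs(im,'red',40): print(b[0],b[1],onz(c,b[0],.108))
s=bot.read_state();T=R.from_rotvec(s['tcp_rot']).as_matrix();Rm=R.from_rotvec(c['rvec']).as_matrix()
for k in(.014,.05):
    p=Rm@(s['tool_pos']+k*T[:,0])+c['tvec'];print('px',p[0]/p[2]*c['fx']+c['cx'],p[1]/p[2]*c['fy']+c['cy'])
E
```

```text
time: 5.02
tool_pos: [0.5176, 0.0094, 0.163]
tcp_rot: [1.1, 1.274, -1.1]
wrist_force: [0.2, -0.2, -0.2]
width: 0.997
time: 5.27
tool_pos: [0.5174, 0.0124, 0.1645]
tcp_rot: [1.098, 1.277, -1.098]
wrist_force: [0.3, -0.7, 0.7]
width: 0.994
t 5.27 dp cm [10.45 -0.07  0.16] rot [ 0. -0. -0.] F [ 0.3 -0.7  0.7] w 0.994 pos [0.5174 0.0124 0.1645] q [-0.02  0.03  2.02  0.    1.09 -0.17]
5 290 344 [0.4968 0.14   0.065 ]
20 290 344 [0.498 0.132 0.065]
30 290 344 [0.4988 0.1266 0.065 ]
40 290 344 [0.4996 0.1211 0.065 ]
[314.14  34.53] [ 293    0   50   53 1006] [0.49904913 0.11722178 0.108     ]
[605.57 231.04] [ 571  200   69   63 3401] [0.68423832 0.03883838 0.108     ]
px 320.32838441395506 268.07406492929726
px 320.2656465179949 237.55257580095008
```

View pics/w4.png

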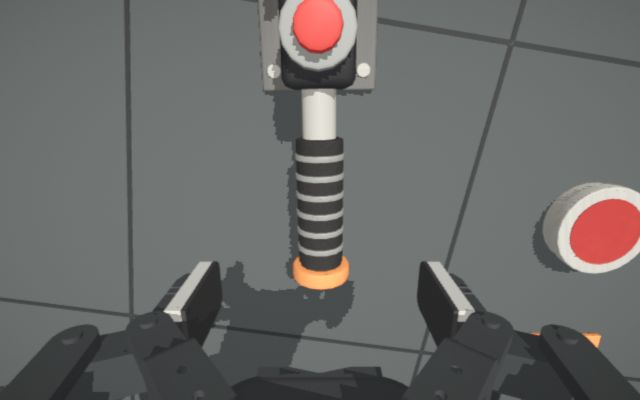

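The wrist view has the handle centred between the open jaws at column 320, rows 140–270. Next I'll descend and close.

```bash
python3 -m creep '[{"grip":8.5,"dp":[3,0,0.1],"rotation":[0,0,0]},{"grip":8.5,"dp":[6,0,0.1],"rotation":[0,0,0]},{"grip":8.5,"dp":[8.5,0,0.1],"rotation":[0,0,0]},{"grip":8.5,"dp":[10.4,0,0.1],"rotation":[0,0,0]},{"grip":8.5,"dp":[10.4,0,0.1],"rotation":[0,0,0]}]' 70; python3 -m creep '[{"grip":2,"dp":[0,0,0],"rotation":[0,0,0]},{"grip":2,"dp":[0,0,0],"rotation":[0,0,0]},{"grip":2,"dp":[0,0,0],"rotation":[0,0,0]},{"grip":2,"dp":[0,0,0],"rotation":[0,0,0]},{"grip":2,"dp":[0,0,0],"rotation":[0,0,0]}]' 70
python3 - <<'E'
from h import *
from workcell import bot
plan(bot,[.517,.0107,.06],.15,1)
c=bot.get_calibration('wrist');im,d=bot.read_camera('wrist')
cv2.imwrite('pics/w5.png',im[:,:,::-1])
E
```

```text
time: 5.73
tool_pos: [0.515, 0.0118, 0.0575]
tcp_rot: [1.095, 1.281, -1.101]
wrist_force: [-1.6, 0.7, -0.5]
width: 0.996
time: 6.15
tool_pos: [0.5183, 0.011, 0.0626]
tcp_rot: [1.098, 1.275, -1.097]
wrist_force: [-4.8, -1.0, 6.3]
width: 0.353
t 6.15 dp cm [ 0.26 -0.13  0.01] rot [ 0.001  0.001 -0.001] F [-4.8 -1.   6.3] w 0.353 pos [0.5183 0.011  0.0626] q [-0.03  0.16  2.1  -0.    0.88 -0.18]
```

View pics/w5.png

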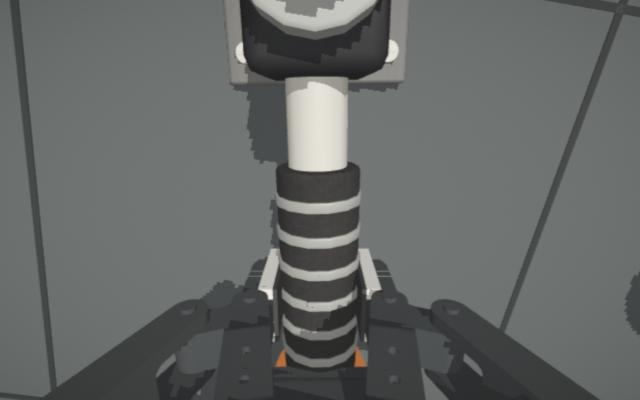

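The wrist view shows the pads closed on the ribbed part, at columns 270–375, rows 250–340, with the flange just outward. Next I'll start the pull.

```bash
python3 -m creep '[{"grip":0,"dp":[0,0,0],"rotation":[0,0,0]},{"grip":0,"dp":[0,0,0.5],"rotation":[0,0,0]},{"grip":0,"dp":[0,0,1],"rotation":[0,0,0]},{"grip":0,"dp":[0,0,1.5],"rotation":[0,0,0]},{"grip":0,"dp":[0,0,2]
,"rotation":[0,0,0]}]' 80; python3 -m creep '[{"grip":0,"dp":[0,0,0.5],"rotation":[0,0,0]},{"grip":0,"dp":[0,0,1],"rotation":[0,0,0]},{"grip":0,"dp":[0,0,1.5],"rotation":[0,0,0]},{"grip":0,"dp":[0,0,2],"rotation":[0,0,0]},{"grip":0,"dp":[0,0,2.5],"rotation":[0,0,0]}]' 80
```

```text
time: 6.62
tool_pos: [0.5214, -0.0089, 0.0626]
tcp_rot: [1.098, 1.275, -1.096]
wrist_force: [-2.8, 1.1, 8.9]
width: 0.353
time: 7.03
tool_pos: [0.5253, -0.0328, 0.0626]
tcp_rot: [1.1, 1.276, -1.096]
wrist_force: [-1.4, 3.8, 7.1]
width: 0.342
```

```bash
python3 -m creep '[{"grip":0,"dp":[0,0,0.4],"rotation":[0,0,0]},{"grip":0,"dp":[0,0,0.8],"rotation":[0,0,0]},{"grip":0,"dp":[0,0,1.2],"rotation":[0,0,0]},{"grip":0,"dp":[0,0,1.6],"rotation":[0,0,0]},{"grip":0,"dp":[0,0,2]
,"rotation":[0,0,0]}]' 80;  python3 - <<'E'
from h import *
from workcell import bot
plan(bot,[.517,.0107,.06],.15,1)
im,d=bot.read_camera('wrist')
cv2.imwrite('pics/w6.png',im[:,:,::-1])
E
```

```text
time: 7.45
tool_pos: [0.5287, -0.0528, 0.0627]
tcp_rot: [1.099, 1.275, -1.095]
wrist_force: [-0.6, 2.5, 7.5]
width: 0.346
t 7.45 dp cm [ 0.27 -0.2  -6.46] rot [ 0.    -0.    -0.003] F [-0.6  2.5  7.5] w 0.346 pos [ 0.5287 -0.0528  0.0627] q [-0.15  0.18  2.07  0.    0.88 -0.3 ]
```

View pics/w6.png

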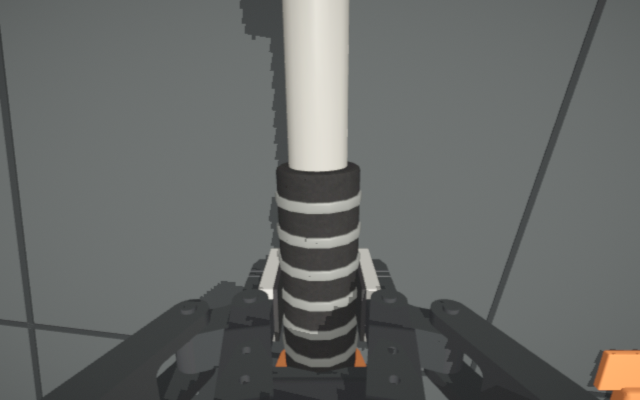

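The handle's inner end is still at row 163, so it hasn't slipped, and it's past the first stop. I'll keep pulling.

```bash
python3 -m creep '[{"grip":0,"dp":[0,0,0.6],"rotation":[0,0,0]},{"grip":0,"dp":[0,0,1.2],"rotation":[0,0,0]},{"grip":0,"dp":[0,0,1.8],"rotation":[0,0,0]},{"grip":0,"dp":[0,0,2.4],"rotation":[0,0,0]},{"grip":0,"dp":[0,0,3],"rotation":[0,0,0]}]' 80; python3 -m creep '[{"grip":0,"dp":[0,0,0.3],"rotation":[0,0,0]},{"grip":0,"dp":[0,0,0.6],"rotation":[0,0,0]},{"grip":0,"dp":[0,0,0.9],"rotation":[0,0,0]},{"grip":0,"dp":[0,0,0.9],"rotation":[0,0,0]}]' 80; python3 -m creep '[{"grip":0,"dp":[0,0,0.2],"rotation":[0,0,0]},{"grip":0,"dp":[0,0,0.4],"rotation":[0,0,0]},{"grip":0,"dp":[0,0,0.4],"rotation":[0,0,0]}]' 80
```

```text
time: 7.92
tool_pos: [0.5335, -0.0824, 0.0627]
tcp_rot: [1.1, 1.274, -1.095]
wrist_force: [-0.2, 4.9, 5.1]
width: 0.347
time: 8.25
tool_pos: [0.5349, -0.0916, 0.0626]
tcp_rot: [1.1, 1.274, -1.095]
wrist_force: [0.8, 5.2, 7.0]
width: 0.349
time: 8.5
tool_pos: [0.5356, -0.0953, 0.0627]
tcp_rot: [1.1, 1.274, -1.095]
wrist_force: [1.0, 3.9, 6.0]
width: 0.348
```

```bash
python3 -m creep '[{"grip":0,"dp":[0,0,0.2],"rotation":[0,0,0]},{"grip":0,"dp":[0,0,0.3],"rotation":[0,0,0]},{"grip":0,"dp":[0,0,0.3],"rotation":[0,0,0]}]' 80; python3 -m creep '[{"grip":0,"dp":[0,0,0.2],"rotation":[0,0,0]},{"grip":0,"dp":[0,0,0.3],"rotation":[0,0,0]},{"grip":0,"dp":[0,0,0.3],"rotation":[0,0,0]}]' 80
```

```text
time: 8.75
tool_pos: [0.536, -0.0981, 0.0627]
tcp_rot: [1.1, 1.274, -1.095]
wrist_force: [-0.1, 6.2, 5.9]
width: 0.347
time: 9.0
tool_pos: [0.5365, -0.101, 0.0626]
tcp_rot: [1.1, 1.274, -1.095]
wrist_force: [1.2, 4.6, 5.2]
width: 0.349
```

```bash
python3 -m creep '[{"grip":0,"dp":[0,0,0.2],"rotation":[0,0,0]},{"grip":0,"dp":[0,0,0.3],"rotation":[0,0,0]},{"grip":0,"dp":[0,0,0.3],"rotation":[0,0,0]}]' 80; python3 -m creep '[{"grip":0,"dp":[0,0,0.2],"rotation":[0,0,0]},{"grip":0,"dp":[0,0,0.2],"rotation":[0,0,0]},{"grip":0,"dp":[0,0,0.2],"rotation":[0,0,0]}]' 80
```

```text
time: 9.25
tool_pos: [0.5367, -0.1029, 0.0626]
tcp_rot: [1.102, 1.275, -1.095]
wrist_force: [1.2, 8.5, 6.9]
width: 0.351
time: 9.5
tool_pos: [0.5368, -0.103, 0.0626]
tcp_rot: [1.104, 1.277, -1.094]
wrist_force: [1.2, 15.4, 8.1]
width: 0.35
```

```bash
python3 -m creep '[{"grip":0,"dp":[0,0,0.05],"rotation":[0,0,0]},{"grip":0,"dp":[0,0,0.05],"rotation":[0,0,0]},{"grip":0,"dp":[0,0,0.05],"rotation":[0,0,0]}]' 80
python3 - <<'E'
from h import *
from workcell import bot
im,d=bot.read_camera('wrist');cv2.imwrite('pics/w7.png',im[:,:,::-1])
im,d=bot.read_camera('top');cv2.imwrite('pics/t7.png',im[:,:,::-1])
ct=bot.get_calibration('top')
for b in blobs(im,'orange')+blobs(im,'red'): print(b[0],onz(ct,b[0],.065).round(4))
plan(bot,[.517,.0107,.06],.15,1)
E
```

```text
time: 9.75
tool_pos: [0.5368, -0.1031, 0.0626]
tcp_rot: [1.105, 1.278, -1.094]
wrist_force: [0.8, 17.3, 8.9]
width: 0.352
[338.61 131.61] [ 0.7721 -0.2273  0.065 ]
[115.45 246.82] [0.48   0.3587 0.065 ]
[113.29 262.06] [0.4407 0.3642 0.065 ]
[249.59 139.11] [0.756  0.0081 0.065 ]
[205.35 237.5 ] [0.4995 0.1263 0.065 ]
t 9.85 dp cm [  0.32  -0.27 -11.54] rot [-0.001 -0.006 -0.004] F [-0.5 17.   9.1] w 0.348 pos [ 0.5368 -0.103   0.0626] q [-0.24  0.21  2.04  0.01  0.89 -0.39]
```

View pics/w7.png

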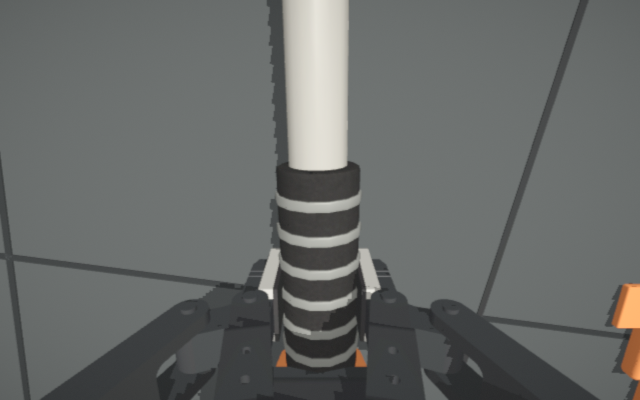

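View pics/t7.png

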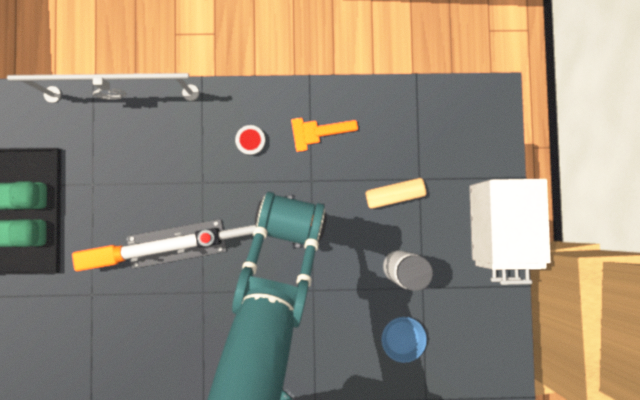

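The wrist view shows the handle's inner end still at row 163, so the grip hasn't slipped. In the top view, the tin (250,139), scraper (338,131), shoe brush (396,193) and canister (408,268) are where they started. The pull has stalled at 17 N against the second stop, so I'm handing in.

```bash
python3 -c "
from workcell import bot
print(bot.finish_job())"
```

```text
the job is handed in; nothing more can be done
None
```

The snow brush is out at full length. I handed in the job at about 9.9 s with the gripper still holding the handle at the second stop.

- **Button:** I pressed it with the closed fingertips until it stopped moving, about 6 mm down with the force at 12.5 N, then let it come up. The handle sprang out by itself, about 25 mm by the top camera against the stated 30 mm.
- **Handle:** I gripped the ribbed part at 80 N and pulled it straight out about 115 mm, past the first stop. It then stopped moving while the pull rose from about 5 N to 17 N, which I took as the rigid second stop. Adding the 25–30 mm it had sprung out gives about 0.140 m.
- **Last checks:** The handle had not slipped in the jaws. In the top view, the canister, shoe brush, polish tin and ice scraper looked unmoved.
- **Disagreements:** The click of the first stop did not stand out in the force readings. About 6–9 N of vertical force stayed on the gripper while it held the handle. The position estimates for the button differed by about 4 mm.

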